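Slide a wet painted cover under the dust flap of a drying chute

ROBOT

A 7-joint arm with a two-finger parallel gripper is mounted at the origin on the work surface. World frame = base frame: x ahead of the robot, y to its left, z up, the work surface at z = 0. Lengths are in m, angles in rad, forces in N, time in s.
With the tool pointing down it reaches from about 0.35 to 0.9 m from the base axis. Payload 8.1 kg.
Tool frame: the origin (TCP) lies on the centre line of the jaws, within the pads' length; the fingertips stand 19 mm ahead of it and the grasp point (between the pads) is the TCP; z points along the fingers, y is the line along which they close (so a half turn about z gives the same grasp; the last joint's range is limited). The gripper opens to 92 mm and grips with 3 to 60 N. Pads are 19 mm wide; open, the fingers measure 130 mm over their backs; the gripper's body (75 mm by 190 mm) begins 47 mm behind the grasp point.
Start: joints at [1.148, 0.434, 0.025, 1.573, -0.012, 1.134, -0.075], TCP at [0.196, -0.593, 0.246] pointing down, gripper open.
Joint ranges: [-2.62, 2.62], [-0.44, 2.09], [-1.27, 1.32], [0.08, 2.57], [-1.32, 4.46], [0.12, 2], [-2.74, 2.74]. Speed limits (rad/s): [2.22, 2.22, 3.01, 3.01, 3.14, 3.14, 3.14].

INTERFACE

Orientations are given as a rotation vector (axis times angle).
In Python, from station import env, imaging, order gives the robot as it stands. The module is installed in compiled form; this text tells all that it offers.
- The arm moves only by the tool servo_tool, never from a script. Its arguments are lists of equal length, an entry for each row: "delta_pos": the shift along the tool's x, y, z normalised to -1 to 1, where 1 is 1 m, a list of three; "turn": the turn, a rotation vector about the tool's x, y, z normalised to -1 to 1, where 1 is 360 degrees, a list of three; "hand": the opening, from -1 (shut) to 1 (fully open). A call has 1 to 12 rows; each row shifts and turns the commanded pose from where the row before left it, along the tool's axes as they then stand; what a row does not reach is not made up. A row lasts 1/8 s, in which the tool goes at most 62.5 mm and 10.7 degrees, less where a joint would pass 70% of its speed; a pose out of reach is approached as far as the arm can. A call with a number of a shift or a turn outside -1 to 1 is refused whole. A call with a gripper value outside its range is refused whole. The fingers move at their own pace and stop on an object; "newtons" is the grip in N (left out, the last holds). Time passes only in rows, so rows that do not move let the fingers close. It gives the time, the measured TCP pose, the force, the opening and the grip force at its end, in the units of the state.
- env.read_state(): the state, without advancing time (a new reading comes with each control period).
- imaging.get_image(name): name is "side" or "top"; returns the picture (480x640x3 uint8, red, green, blue); there is no depth.
- imaging.get_calibration(name): a dict with "camera_matrix" (3x3 intrinsics, pixels), "view" (4x4, takes a point from world to camera coordinates). Camera axes: x right, y down, z forward; pixel columns grow to the right and rows downward; lengths in m; the calibration is good to about 2 mm. A picture is of the moment at which its call begins. get_calibration takes no time and is no camera call.
- order.finish_job(): hands the job in; it is judged then, once.
The state is a dict: "time_s": time; "q": joint angles; "qvel": joint speeds; "tau": joint torques, N m; "position": TCP position; "ee_rot": TCP orientation; "ft_force": force on the tool from outside, world axes, zero at the start; "moment": the same for the moment, N m; "grip_width": finger opening in m; "grip_force": force on a finger pad.
Only numpy, scipy, OpenCV 4.12 (cv2) and the standard library are available. Lean on these libraries where they do the work, as an engineer would, in place of code of your own. Each camera call takes 0.05 s, during which the arm holds its last target. There are 200 camera calls.

TASK

The freshly painted black cover in the feed channel is still wet, so it must not be picked up. Press down the orange ledge beside the channel with one fingertip to hold the spring-closed orange flap open, and meanwhile push the cover along the channel from behind with the other fingertip, under the raised flap, until it slides down the chute inside and lies there face up; then let the flap spring shut. Never let the flap touch the cover, and leave the glue bottle, pink marker and aqua box where they are.

Things in the scene. Friction and masses are not known exactly. Their poses are not given: they have to be found in the camera images.
- station: Fixed white drying chute. Origin on the table below the hinge rod, in the plane of the flap; x = pushing direction along the channel, z up. Level feed deck 85 mm above the table, x = -160 to -4 mm; on it an open-topped channel 46 mm wide centred on y = -35 mm, between grey walls 8 mm high, 4 mm thick. From y = +10 mm outwards there is free air above the table except for the ledge.
- deck_end (a point): Point on the deck surface at the channel's middle where the deck ends (station x = -4, y = -35, z = 85 mm). From here a chute slopes down at 40 degrees for 100 mm to an end stop. A clear hood covers the chute (x = +6 to +79 mm), its top 31 mm above the deck.
- rod_end (a point): Axis of the steel hinge rod at its robot-side end (station x = -155, y = 0, z = 105 mm). The rod, 8 mm thick, runs from here parallel to the channel to x = +14 mm. Bearing blocks at both ends are 12 mm wide and reach 27 mm above the deck.
- flap (a joint): Opening angle of the orange flap in rad: 0 shut (spring), 0.80 at the stop. Flap plate and ledge are one rigid see-saw on the hinge rod: pressing the ledge down lifts the flap plate sideways in its own plane. From 0.5 rad on, the 8 mm thick cover passes freely below. The ledge needs 2 to 6 N of downward push. Pushing the cover against the flap does not open it.
- flap_plate (a point): Middle of the lower edge of the orange flap plate, which stands across the chute's mouth just past the deck's end (4 mm thick, at station x = -1 to +3 mm). Shut, it spans y = -11 to -63 mm, from 2.5 to 22.5 mm above the deck. Fully open, its far top corner stands about 67 mm above the deck.
- ledge (a point): Centre of the top of the orange ledge, a plate 130 x 34 x 3 mm, long side along the channel (station x = -150 to -20 mm). Shut, it slopes 30 degrees: outer edge y = +55, 121 mm above the table; inner edge y = +26, 104 mm. At 0.52 rad it lies level, y = +21 to +55 mm, top 6.5 mm above the deck; at 0.80 rad its middle is 3 mm below the deck. A fingertip may slide along it while holding it down.
- cover_mid (a point): Centre (half-way up, 4 mm above its underside) of the black painted cover: 70 mm along its x axis, 42 mm wide, 8 mm thick, 60 g, lying flat in the channel, wet face up with an eye-like pink, white and blue design, its x axis nearly along the channel. It tips over the end of the deck and slides down by itself once its centre is a few mm past the deck's end (station x = -4 mm).
- chute_rest (a point): Where the centre of the cover comes to rest on the sloping chute floor, against the end stop (fixed to the station).
- glue: Standing glue bottle with yellow cap, 34 mm across, 105 mm high, origin at its foot; leave alone.
- pink_marker: Lying black marker with pink cap, 130 mm long, 16 mm thick, origin under its middle; leave alone.
- aqua_box: Closed aqua plastic box 90 x 50 x 35 mm, origin under its middle; leave alone.

How it is judged:
By the outcome, as a careful person would: the job done as asked, in the order asked, and still so for the second after the job is handed in, with the robot touching nothing.
It also fails if it takes over 48 s, if anything falls off the work surface, if the arm or the gripper's body presses on something with over 40 N, if the wrist force passes 120 N, or if a joint passes its speed limit or range.

## Working session

There is one attempt and no reset: what is moved stays moved. The work goes in short steps, Python scripts to look and compute and a tool call to move; the robot and the scene stay as the last step left them, time stands still between calls to the robot, and variables do not carry over. Pictures are saved under pics/ and viewed, at most 10 in all, crops included, and the job is handed in when it is done.

Besides the shell and the picture viewer there is one more tool, called after "Call:" by a JSON object that holds its "method" and its "body", one argument or row to a line. servo_tool: Moves the arm, as the interface text tells. Scaled input: -1 to 1 covers 1 m each way for a shift and 360 degrees each way for a turn. Its arguments: {"type":"object","properties":{"delta_pos":{"type":"array","items":{"type":"array","items":{"type":"number"}}},"turn":{"type":"array","items":{"type":"array","items":{"type":"number"}}},"hand":{"type":"array","items":{"type":"number"}},"newtons":{"type":"number"}},"required":["delta_pos","turn","hand"]}

```bash
mkdir -p pics; python3 - <<'E'
from station import env, imaging
import cv2,numpy as np
s=env.read_state();print({k:np.round(v,4).tolist() for k,v in s.items()})
for n in("side","top"):
    im=imaging.get_image(n);cv2.imwrite(f"pics/{n}0.png",im[:,:,::-1])
    c=imaging.get_calibration(n);print(n,np.round(c["camera_matrix"],2).tolist(),np.round(c["view"],4).tolist())
E
```

```text
{'time_s': 0.0, 'q': [1.1484, 0.4352, 0.025, 1.5741, -0.0116, 1.134, -0.0751], 'qvel': [0.0009, -0.0014, 0.0004, 0.0003, 0.0004, 0.001, -0.0004], 'tau': [0.001, -66.7854, 0.9852, -31.446, -0.0607, 0.0432, 0.0002], 'position': [0.1963, -0.5929, 0.245], 'ee_rot': [-3.1001, -0.4998, 0.0006], 'ft_force': [0.4296, 0.0156, 0.7504], 'moment': [0.0152, 0.0172, -0.0379], 'grip_force': 0.0, 'grip_width': 0.0918}
side [[445.66, 0.0, 317.3], [0.0, 445.66, 240.11], [0.0, 0.0, 1.0]] [[0.9301, -0.3671, -0.0147, -0.579], [-0.2218, -0.529, -0.8191, 0.251], [0.293, 0.7651, -0.5734, 0.5053], [0.0, 0.0, 0.0, 1.0]]
top [[552.65, 0.0, 318.82], [0.0, 552.65, 233.88], [0.0, 0.0, 1.0]] [[0.004, -0.9995, 0.0301, 0.0218], [-0.9873, -0.0088, -0.1588, 0.6313], [0.159, -0.0291, -0.9868, 0.8947], [0.0, 0.0, 0.0, 1.0]]
```

View pics/top0.png

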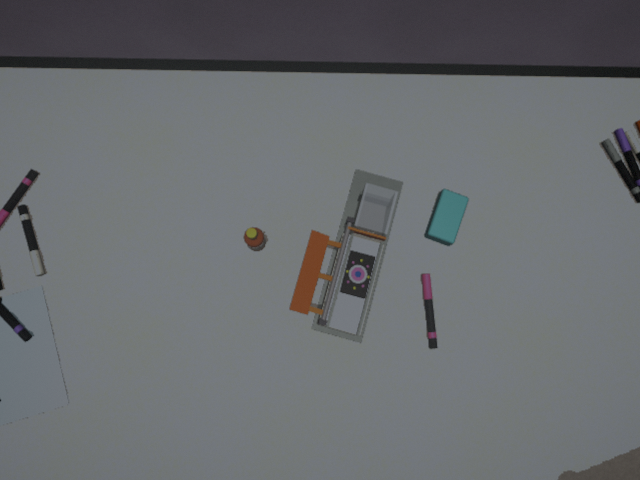

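View pics/side0.png

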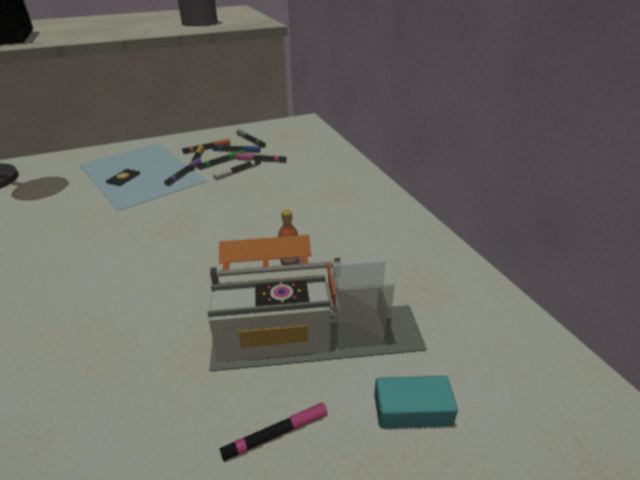

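Top view: the orange ledge is at about (310,272), the flap at (367,233) and the cover at (357,274). The channel runs up and slightly right. The side view shows the same layout, with the cover at (282,292). Next I'll measure the station from the ledge, flap and cover.

```bash
cat > h.py <<'E'
import numpy as np,cv2
from station import imaging
def cal(n):
    c=imaging.get_calibration(n);return np.array(c["camera_matrix"]),np.array(c["view"])
def ray(n,uv,z):
    K,V=cal(n);R,t=V[:3,:3],V[:3,3];o=-R.T@t
    d=R.T@np.linalg.inv(K)@np.array([uv[0],uv[1],1.]);return o+d*(z-o[2])/d[2]
def proj(n,p):
    K,V=cal(n);c=K@(V[:3,:3]@np.array(p)+V[:3,3]);return c[:2]/c[2]
E
python3 - <<'E'
from h import *
im=cv2.imread("pics/top0.png");hsv=cv2.cvtColor(im,cv2.COLOR_BGR2HSV)
roi=np.zeros(im.shape[:2],np.uint8);roi[165:345,285:405]=255
o=cv2.inRange(hsv,(3,150,70),(18,255,255))&roi
o2=cv2.morphologyEx(o,cv2.MORPH_OPEN,np.ones((9,9)))
c=max(cv2.findContours(o2,0,2)[0],key=cv2.contourArea)
b=cv2.boxPoints(cv2.minAreaRect(c));print("ledge box",b.round(1).tolist())
print("approx",cv2.approxPolyDP(c,4,True)[:,0].tolist())
c=[x for x in cv2.findContours(o,0,2)[0]]
for x in c:
    if cv2.contourArea(x)>20: print("orange",cv2.contourArea(x),cv2.boxPoints(cv2.minAreaRect(x)).round(1).tolist())
# cover: dark + saturated design, filled
d=cv2.inRange(im,(0,0,0),(60,60,60))
d[:,:335]=0;d[:,382:]=0;d[:243]=0;d[305:]=0
c=max(cv2.findContours(d,0,2)[0],key=cv2.contourArea)
b=cv2.boxPoints(cv2.minAreaRect(c));print("cover px",b.round(1).tolist())
w=np.array([ray("top",p,.093) for p in b]);print("cover w",w.round(4).tolist(),np.linalg.norm(np.diff(w,axis=0),axis=1).round(4),w.mean(0).round(4))
cv2.imwrite("pics/crop.png",cv2.resize(im[160:350,270:420],None,fx=3.1,fy=3.1,interpolation=cv2.INTER_CUBIC))
E
```

```text
ledge box [[289.79998779296875, 308.79998779296875], [311.0, 231.0], [329.20001220703125, 236.0], [308.0, 313.70001220703125]]
approx [[322, 234], [311, 234], [292, 309], [309, 310], [327, 244]]
orange 1475.5 [[289.70001220703125, 308.79998779296875], [311.5, 230.3000030517578], [342.0, 238.8000030517578], [320.29998779296875, 317.20001220703125]]
cover px [[339.6000061035156, 291.20001220703125], [345.0, 272.0], [370.0, 279.0], [364.6000061035156, 298.20001220703125]]
cover w [[0.5313, -0.0066, 0.093], [0.5623, -0.0154, 0.093], [0.5512, -0.0558, 0.093], [0.5203, -0.0468, 0.093]] [0.0322 0.0419 0.0322] [ 0.5413 -0.0311  0.093 ]
```

View pics/crop.png

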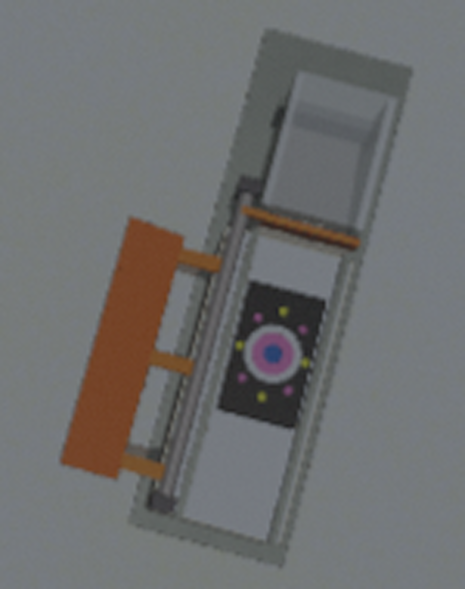

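The crop shows clean corners for the ledge, cover and flap, so I can fit the station pose to them.

```bash
cat >> h.py <<'E'
def fit(S,W):
    S=np.array(S)[:,:2];W=np.array(W)[:,:2];a=S-S.mean(0);b=W-W.mean(0)
    th=np.arctan2((a[:,0]*b[:,1]-a[:,1]*b[:,0]).sum(),(a*b).sum())
    R=np.array([[np.cos(th),-np.sin(th)],[np.sin(th),np.cos(th)]]);t=W.mean(0)-R@S.mean(0)
    return th,R,t,(W-(S@R.T+t))
E
python3 - <<'E'
from h import *
px=lambda p:(p[0]/3.1+270-.35,p[1]/3.1+160-.35)
pts=[((131,217),(-20,55,121)),((184,237),(-20,26,104)),((117,478),(-150,26,104)),((61,463),(-150,55,121)),((245,210),(1,-11,106)),((357,243),(1,-63,106))]
S=np.array([s for _,s in pts])/1e3
W=np.array([ray("top",px(p),s[2]/1e3) for p,s in pts])
th,R,t,r=fit(S,W);print("yaw",np.degrees(th),"t",t.round(4),"res mm",(r*1e3).round(1).tolist())
cc=np.array([ray("top",px(p),.093) for p in[(252,281),(326,299),(294,427),(218,407)]])
print("cover station",((cc[:,:2]-t)@R*1e3).round(1).tolist(),"mid",((cc[:,:2].mean(0)-t)@R*1e3).round(1))
# check in side view
im=cv2.imread("pics/side0.png")
def w(s): s=np.array(s)/1e3; return [*(R@s[:2]+t),s[2]]
for s in[(-20,55,121),(-150,55,121),(-150,26,104),(-20,26,104),(-4,-58,93),(-160,-58,93),(-160,-12,93),(-4,-12,93),(-1,-11,107.5),(-1,-63,107.5),(-155,0,105)]+[(x*1e3,y*1e3,93) for x,y in (cc[:,:2]-t)@R]:
    u=proj("side",w(s));cv2.circle(im,(int(u[0]*8),int(u[1]*8)),8,(0,255,0),-1,cv2.LINE_AA,3)
im=cv2.resize(im[220:370,190:440],None,fx=3.2,fy=3.2,interpolation=cv2.INTER_CUBIC);cv2.imwrite("pics/chk.png",im)
for n,u,v in[("glue",254,234),("pink",430,311),("aqua",447,217)]: print(n,ray("top",(u,v),.03).round(3))
E
```

```text
yaw -14.22065290433696 t [ 0.633  -0.0166] res mm [[-0.7, -2.7], [-1.0, -2.4], [1.0, -0.5], [0.8, -0.5], [2.0, 6.9], [-2.1, -0.9]]
cover station [[-32.1, -17.0], [-31.5, -56.9], [-100.6, -56.4], [-100.4, -15.7]] mid [-66.1 -36.5]
glue [0.633 0.138 0.03 ]
pink [ 0.502 -0.166  0.03 ]
aqua [ 0.667 -0.201  0.03 ]
```

View pics/chk.png

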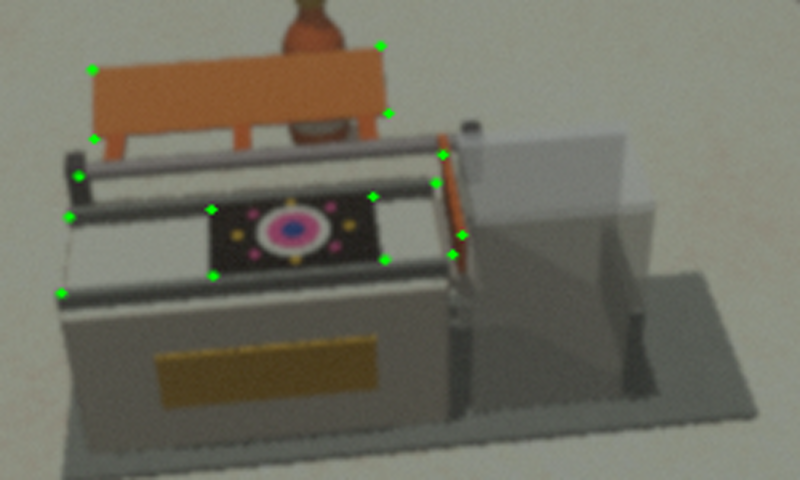

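The side-view check is good at the near end, but the far-end dots sit slightly high. The left flap point is wrong (6.9 mm residual) because the rod's arm hides that corner. I'll refit without it.

```bash
cat >> h.py <<'E'
px=lambda p:(p[0]/3.1+270-.35,p[1]/3.1+160-.35)
pts=[((131,217),(-20,55,121)),((184,237),(-20,26,104)),((117,478),(-150,26,104)),((61,463),(-150,55,121)),((357,243),(1,-63,106))]
S=np.array([s for _,s in pts])/1e3
W=np.array([ray("top",px(p),s[2]/1e3) for p,s in pts])
th,R,t,res=fit(S,W)
def w(s): s=np.array(s)/1e3; return np.array([*(R@s[:2]+t),s[2]])
E
python3 - <<'E'
from h import *
from station import env
from scipy.spatial.transform import Rotation as Ro
print(np.degrees(th),t,(res*1e3).round(1).tolist())
cc=np.array([ray("top",px(p),.093) for p in[(252,281),(326,299),(294,427),(218,407)]])
print("cover",((cc[:,:2]-t)@R*1e3).round(1).tolist())
# side-view cross-check: measured pixels on known heights -> station mm
for n,c,z in[("ledge outer near",(93,67),121),("ledge outer far",(381,49),121),("cover nr L",(209,210),93),("cover far L",(373,198),93),("wall near R outer",(62,292),93)]:
    p=ray("side",(c[0]/3.2+190-.35,c[1]/3.2+220-.35),z/1e3);print(n,((p[:2]-t)@R*1e3).round(1))
s=env.read_state();R0=Ro.from_rotvec(s["ee_rot"]);p=s["position"]
print("tool axes",R0.as_matrix().round(3).tolist())
E
```

```text
-15.12144445046614 [ 0.63198938 -0.01898716] [[-0.6, -0.4], [-0.5, -0.3], [0.9, -0.3], [0.4, -0.2], [-0.2, 1.2]]
cover [[-31.5, -15.0], [-30.3, -54.9], [-99.3, -55.5], [-99.9, -14.8]]
ledge outer near [-150.3   57.2]
ledge outer far [-20.6  54.2]
cover nr L [-100.9  -15.2]
cover far L [-31.5 -16.3]
wall near R outer [-158.5  -57.4]
tool axes [[0.949, 0.314, -0.001], [0.314, -0.949, 0.001], [-0.0, -0.001, -1.0]]
```

Residuals are about 1 mm in both views. The cover centre is at station (-65.5, -35) and its rear edge at -100. I'm using a 57 mm opening with a 5° pitch back and a 2° roll, so the ledge finger sits lower. Next I work out the approach.

```bash
cat >> h.py <<'E'
from scipy.spatial.transform import Rotation as Ro
from station import env
Rt=Ro.from_euler('z',th)*Ro.from_euler('x',-2,degrees=True)*Ro.from_euler('y',-5,degrees=True)*Ro.from_matrix(np.diag([1,-1,-1.]))
HALF=.038
def tips(s,half=None):
    "station mm of both tip centres and lowest/highest corners"
    half=half or s["grip_width"]/2+.0095
    Rm=Ro.from_rotvec(s["ee_rot"]);o={}
    st=lambda p:np.r_[(p[:2]-t)@R,p[2]]*1e3
    for n,y in(("cover",half),("ledge",-half)):
        c=np.array([Rm.apply([dx,y+dy,.019])+s["position"] for dx in(-.0095,.0095) for dy in(-.0095,.0095)])
        o[n]=(st(c.mean(0)).round(1),"z-85 rear",(c[:2,2]*1e3-85).round(1),"front",(c[2:,2]*1e3-85).round(1),"x front",round(max(st(k)[0] for k in c),1))
    return o
def shift(s,tip,Rm=None):
    "tool-axis shift (m) to put cover tip centre at station mm tip"
    Rm=Rm or Ro.from_rotvec(s["ee_rot"])
    return Rm.inv().apply(w(tip)-Rm.apply([0,HALF,.019])-s["position"])
E
python3 - <<'E'
from h import *
s=env.read_state();R0=Ro.from_rotvec(s["ee_rot"])
v=(R0.inv()*Rt).as_rotvec();print("turn deg",np.degrees(v).round(2),"norm",(v/2/np.pi).round(5), "/5",(v/2/np.pi/5).round(5))
print("shift after",shift(s,(-117.5,-36,200),Rt).round(4))
E
```

```text
turn deg [-3.48  4.3  33.32] norm [-0.00966  0.01195  0.09257] /5 [-0.00193  0.00239  0.01851]
shift after [ 0.1508 -0.6709  0.0173]
```

Call:
{"method": "servo_tool", "body": {
  "delta_pos": [
    [0, 0, 0],
    [0, 0, 0],
    [0, 0, 0],
    [0, 0, 0],
    [0, 0, 0],
    [0.01, -0.04, 0.001],
    [0.01, -0.04, 0.001],
    [0.01, -0.04, 0.001],
    [0.01, -0.04, 0.001],
    [0.01, -0.04, 0.001],
    [0.01, -0.04, 0.001],
    [0.01, -0.04, 0.001]
  ],
  "turn": [
    [-0.00193, 0.00239, 0.01851],
    [-0.00193, 0.00239, 0.01851],
    [-0.00193, 0.00239, 0.01851],
    [-0.00193, 0.00239, 0.01851],
    [-0.00193, 0.00239, 0.01851],
    [0, 0, 0],
    [0, 0, 0],
    [0, 0, 0],
    [0, 0, 0],
    [0, 0, 0],
    [0, 0, 0],
    [0, 0, 0]
  ],
  "hand": [0.239, 0.239, 0.239, 0.239, 0.239, 0.239, 0.239, 0.239, 0.239, 0.239, 0.239, 0.239]
}}

```text
time_s: 1.6
position: [0.3377, -0.3402, 0.2347]
ee_rot: [3.065, -0.404, 0.127]
ft_force: [1.1, -0.5, -1.2]
grip_width: 0.0571
grip_force: 0.0
```

Call:
{"method": "servo_tool", "body": {
  "delta_pos": [
    [0.01, -0.04, 0.001],
    [0.01, -0.04, 0.001],
    [0.01, -0.04, 0.001],
    [0.01, -0.04, 0.001],
    [0.01, -0.04, 0.001],
    [0.01, -0.04, 0.001],
    [0.01, -0.04, 0.001],
    [0.01, -0.04, 0.001],
    [0, -0.04, 0],
    [0, -0.03, 0],
    [0, 0, 0],
    [0, 0, 0]
  ],
  "turn": [
    [0, 0, 0],
    [0, 0, 0],
    [0, 0, 0],
    [0, 0, 0],
    [0, 0, 0],
    [0, 0, 0],
    [0, 0, 0],
    [0, 0, 0],
    [0, 0, 0],
    [0, 0, 0],
    [0, 0, 0],
    [0, 0, 0]
  ],
  "hand": [0.239, 0.239, 0.239, 0.239, 0.239, 0.239, 0.239, 0.239, 0.239, 0.239, 0.239, 0.239]
}}

```text
time_s: 3.1
position: [0.5162, 0.013, 0.2196]
ee_rot: [3.064, -0.405, 0.127]
ft_force: [0.0, -0.7, 0.0]
grip_width: 0.0565
grip_force: 0.0
```

```bash
cat > st.py <<'E'
from h import *
import sys
s=env.read_state();print(s["time_s"],s["grip_width"],"F",np.round(s["ft_force"],1),"dR",np.degrees((Ro.from_rotvec(s["ee_rot"]).inv()*Rt).as_rotvec()).round(2))
for k,v in tips(s).items(): print(k,v)
if len(sys.argv)>3: print("shift",shift(s,[float(a) for a in sys.argv[1:4]]).round(4))
E
python3 st.py -117.5 -36 130
```

```text
3.1 0.056453275874364175 F [ 0.  -0.7  0. ] dR [ 0.11 -0.01 -0.  ]
cover (array([-118.4,  -37.7,  202. ]), 'z-85 rear', array([115.9, 116.6]), 'front', array([117.5, 118.2]), 'x front', np.float64(-109.0))
ledge (array([-118.4,   37.7,  199.3]), 'z-85 rear', array([113.1, 113.8]), 'front', array([114.7, 115.4]), 'x front', np.float64(-109.0))
shift [-0.0053 -0.0047  0.0717]
```

Call:
{"method": "servo_tool", "body": {
  "delta_pos": [
    [-0.001, -0.001, 0.012],
    [-0.001, -0.001, 0.012],
    [-0.001, -0.001, 0.012],
    [-0.001, -0.001, 0.012],
    [-0.001, -0.001, 0.012],
    [0, 0, 0.012],
    [0, 0, 0],
    [0, 0, 0]
  ],
  "turn": [
    [0, 0, 0],
    [0, 0, 0],
    [0, 0, 0],
    [0, 0, 0],
    [0, 0, 0],
    [0, 0, 0],
    [0, 0, 0],
    [0, 0, 0]
  ],
  "hand": [0.239, 0.239, 0.239, 0.239, 0.239, 0.239, 0.239, 0.239]
}}

```text
time_s: 4.1
position: [0.5187, 0.0157, 0.1478]
ee_rot: [3.065, -0.404, 0.128]
ft_force: [-0.7, 1.0, 0.3]
grip_width: 0.0568
grip_force: 0.0
```

```bash
python3 st.py -117.5 -36 89; python3 - <<'E'
from h import *
for n,(a,b,c,d) in(("top",(160,350,270,420)),("side",(190,340,190,340))):
    im=imaging.get_image(n)[:,:,::-1];cv2.imwrite(f"pics/{n}1.png",im)
    globals()[n]=cv2.resize(im[a:b,c:d],(400,500 if n=="top" else 400),interpolation=cv2.INTER_CUBIC)
cv2.imwrite("pics/both1.png",np.hstack([top[:400+100],cv2.copyMakeBorder(side,0,100,0,0,0)]))
E
```

```text
4.1 0.05675847902851088 F [-0.7  1.   0.3] dR [ 0.05 -0.06  0.01]
cover (array([-116.7,  -34.6,  130.2]), 'z-85 rear', array([44. , 44.7]), 'front', array([45.7, 46.4]), 'x front', np.float64(-107.3))
ledge (array([-116.7,   41.1,  127.5]), 'z-85 rear', array([41.3, 42. ]), 'front', array([43. , 43.7]), 'x front', np.float64(-107.3))
shift [-0.0044 -0.0002  0.041 ]
```

View pics/both1.png

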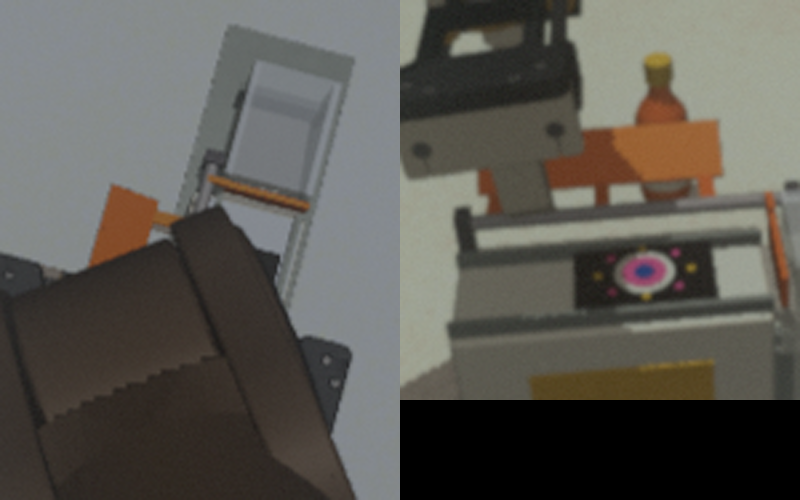

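The side crop shows the front finger at (525,190), clearly behind the cover and over the channel. The ledge finger is over the orange ledge. I'm descending now to press the ledge.

Call:
{"method": "servo_tool", "body": {
  "delta_pos": [
    [-0.001, 0, 0.005],
    [-0.001, 0, 0.005],
    [-0.001, 0, 0.005],
    [-0.001, 0, 0.005],
    [0, 0, 0.005],
    [0, 0, 0.005],
    [0, 0, 0],
    [0, 0, 0]
  ],
  "turn": [
    [0, 0, 0],
    [0, 0, 0],
    [0, 0, 0],
    [0, 0, 0],
    [0, 0, 0],
    [0, 0, 0],
    [0, 0, 0],
    [0, 0, 0]
  ],
  "hand": [0.239, 0.239, 0.239, 0.239, 0.239, 0.239, 0.239, 0.239]
}}

```text
time_s: 5.2
position: [0.5165, 0.0148, 0.1173]
ee_rot: [3.065, -0.404, 0.127]
ft_force: [-3.5, -0.8, 4.6]
grip_width: 0.0567
grip_force: 2.2
```

```bash
python3 st.py -117.5 -36 89
```

```text
5.2 0.05666108212527612 F [-3.5 -0.8  4.6] dR [ 0.09 -0.01  0.01]
cover (array([-118.6,  -36. ,   99.7]), 'z-85 rear', array([13.6, 14.3]), 'front', array([15.2, 15.9]), 'x front', np.float64(-109.2))
ledge (array([-118.6,   39.6,   97. ]), 'z-85 rear', array([10.8, 11.5]), 'front', array([12.5, 13.2]), 'x front', np.float64(-109.2))
shift [ 0.0002 -0.0006  0.0108]
```

Call:
{"method": "servo_tool", "body": {
  "delta_pos": [
    [0, 0, 0.003],
    [0, 0, 0.003],
    [0, 0, 0.003],
    [0, 0, 0.002],
    [0, 0, 0],
    [0, 0, 0]
  ],
  "turn": [
    [0, 0, 0],
    [0, 0, 0],
    [0, 0, 0],
    [0, 0, 0],
    [0, 0, 0],
    [0, 0, 0]
  ],
  "hand": [0.239, 0.239, 0.239, 0.239, 0.239, 0.239]
}}

```text
time_s: 5.95
position: [0.5183, 0.0139, 0.107]
ee_rot: [3.065, -0.405, 0.13]
ft_force: [-1.9, -1.9, 7.4]
grip_width: 0.057
grip_force: 3.3
```

```bash
python3 st.py -48 -36 89;python3 - <<'E'
from h import *
im=imaging.get_image("side")[:,:,::-1];cv2.imwrite("pics/side2.png",im)
cv2.imwrite("pics/side2c.png",cv2.resize(im[180:370,190:440],None,fx=3,fy=3,interpolation=cv2.INTER_CUBIC))
E
```

```text
5.95 0.05700838997178274 F [-1.9 -1.9  7.4] dR [ 0.07 -0.12 -0.03]
cover (array([-116.6,  -36.6,   89.4]), 'z-85 rear', array([3.3, 3.9]), 'front', array([4.9, 5.6]), 'x front', np.float64(-107.1))
ledge (array([-116.6,   39.4,   86.7]), 'z-85 rear', array([0.5, 1.2]), 'front', array([2.2, 2.9]), 'x front', np.float64(-107.1))
shift [ 0.0683 -0.0006  0.0065]
```

View pics/side2c.png

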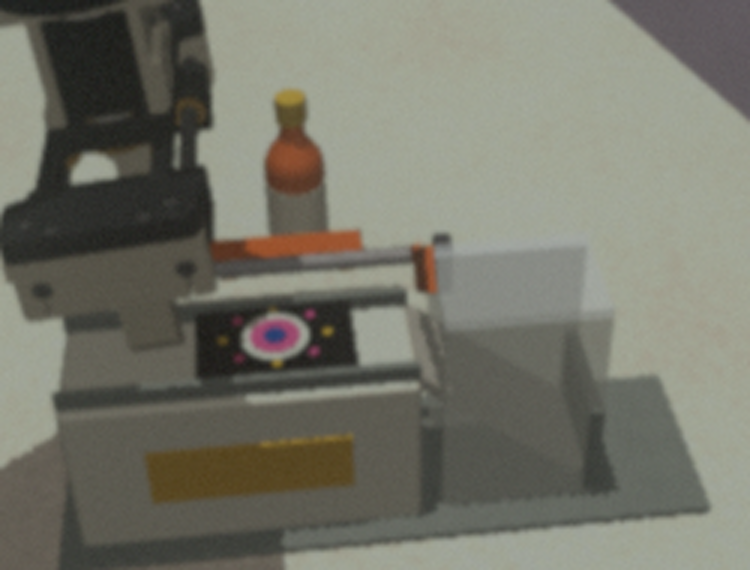

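The flap is up (orange plate at (425,270)) and the fingertip at (155,330) is just behind the cover. I'm lowering 1.5 mm and starting the push.

Call:
{"method": "servo_tool", "body": {
  "delta_pos": [
    [0, 0, 0.0015],
    [0.003, 0, 0.0003],
    [0.003, 0, 0.0003],
    [0.003, 0, 0.0003],
    [0.004, 0, 0.00035],
    [0.005, 0, 0.0004],
    [0.005, 0, 0.0004],
    [0.005, 0, 0.0004],
    [0.005, 0, 0.0004],
    [0, 0, 0],
    [0, 0, 0]
  ],
  "turn": [
    [0, 0, 0],
    [0, 0, 0],
    [0, 0, 0],
    [0, 0, 0],
    [0, 0, 0],
    [0, 0, 0],
    [0, 0, 0],
    [0, 0, 0],
    [0, 0, 0],
    [0, 0, 0],
    [0, 0, 0]
  ],
  "hand": [0.239, 0.239, 0.239, 0.239, 0.239, 0.239, 0.239, 0.239, 0.239, 0.239, 0.239]
}}

```text
time_s: 7.38
position: [0.5506, 0.0058, 0.1053]
ee_rot: [3.066, -0.404, 0.13]
ft_force: [0.5, 2.5, 3.6]
grip_width: 0.0567
grip_force: 2.3
```

```bash
python3 st.py -46 -36 88;python3 - <<'E'
from h import *
im=imaging.get_image("side")[:,:,::-1];cv2.imwrite("pics/side3.png",im)
cv2.imwrite("pics/side3c.png",cv2.resize(im[180:370,190:440],None,fx=3,fy=3,interpolation=cv2.INTER_CUBIC))
E
```

```text
7.375 0.056741883226284526 F [0.5 2.5 3.6] dR [ 0.02 -0.13  0.01]
cover (array([-83.4, -35.8,  87.7]), 'z-85 rear', array([1.5, 2.2]), 'front', array([3.2, 3.9]), 'x front', np.float64(-73.9))
ledge (array([-83.4,  39.9,  85. ]), 'z-85 rear', array([-1.2, -0.5]), 'front', array([0.5, 1.2]), 'x front', np.float64(-73.9))
shift [0.0372 0.0001 0.003 ]
```

View pics/side3c.png

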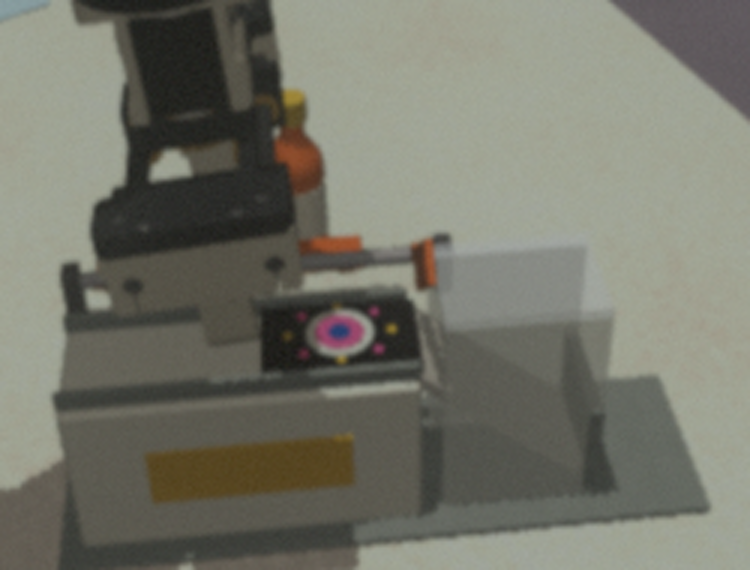

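The cover is pushed squarely, with its front edge near the deck end at (415,335), and the flap is clear above it. I'll push on until it tips.

Call:
{"method": "servo_tool", "body": {
  "delta_pos": [
    [0.005, 0, 0.0004],
    [0.006, 0, 0.0005],
    [0.006, 0, 0.0005],
    [0.006, 0, 0.0005],
    [0.005, 0, 0.0004],
    [0.005, 0, 0.0004],
    [0.004, 0, 0.00035],
    [0.003, 0, 0.0003],
    [0.002, 0, 0.0002],
    [0, 0, 0],
    [0, 0, 0],
    [0, 0, 0]
  ],
  "turn": [
    [0, 0, 0],
    [0, 0, 0],
    [0, 0, 0],
    [0, 0, 0],
    [0, 0, 0],
    [0, 0, 0],
    [0, 0, 0],
    [0, 0, 0],
    [0, 0, 0],
    [0, 0, 0],
    [0, 0, 0],
    [0, 0, 0]
  ],
  "hand": [0.239, 0.239, 0.239, 0.239, 0.239, 0.239, 0.239, 0.239, 0.239, 0.239, 0.239, 0.239]
}}

```text
time_s: 8.93
position: [0.59, -0.0055, 0.105]
ee_rot: [3.065, -0.404, 0.126]
ft_force: [-2.8, 1.9, 4.9]
grip_width: 0.0568
grip_force: 2.6
```

```bash
python3 st.py -40 -36 88;python3 - <<'E'
from h import *
im=imaging.get_image("side")[:,:,::-1];cv2.imwrite("pics/side4.png",im)
cv2.imwrite("pics/side4c.png",cv2.resize(im[180:370,190:440],None,fx=3,fy=3,interpolation=cv2.INTER_CUBIC))
E
```

```text
8.925 0.056754878900431495 F [-2.8  1.9  4.9] dR [0.09 0.01 0.02]
cover (array([-42.4, -36.4,  87.4]), 'z-85 rear', array([1.3, 2. ]), 'front', array([2.9, 3.6]), 'x front', np.float64(-32.9))
ledge (array([-42.4,  39.3,  84.7]), 'z-85 rear', array([-1.5, -0.8]), 'front', array([0.2, 0.9]), 'x front', np.float64(-32.9))
shift [ 0.0024 -0.0005 -0.0004]
```

View pics/side4c.png

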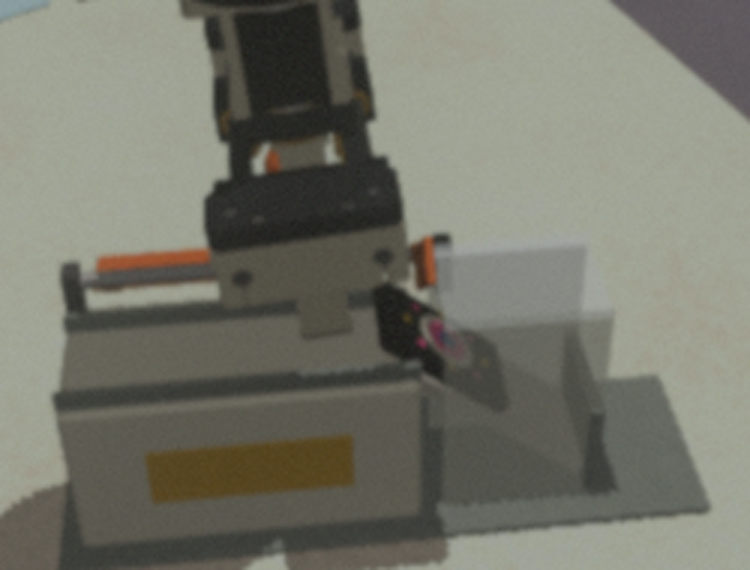

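The cover has tipped about the deck end, between (380,290) and (500,405), and is sliding under the raised flap. I'm holding still while it runs down.

Call:
{"method": "servo_tool", "body": {
  "delta_pos": [
    [0, 0, 0],
    [0, 0, 0],
    [0, 0, 0],
    [0, 0, 0],
    [0, 0, 0],
    [0, 0, 0],
    [0, 0, 0],
    [0, 0, 0],
    [0, 0, 0],
    [0, 0, 0]
  ],
  "turn": [
    [0, 0, 0],
    [0, 0, 0],
    [0, 0, 0],
    [0, 0, 0],
    [0, 0, 0],
    [0, 0, 0],
    [0, 0, 0],
    [0, 0, 0],
    [0, 0, 0],
    [0, 0, 0]
  ],
  "hand": [0.239, 0.239, 0.239, 0.239, 0.239, 0.239, 0.239, 0.239, 0.239, 0.239]
}}

```text
time_s: 10.22
position: [0.59, -0.0055, 0.105]
ee_rot: [3.065, -0.404, 0.126]
ft_force: [-2.8, 2.1, 5.6]
grip_width: 0.0571
grip_force: 2.6
```

```bash
python3 st.py -40 -36 88;python3 - <<'E'
from h import *
im=imaging.get_image("side")[:,:,::-1];cv2.imwrite("pics/side5.png",im)
cv2.imwrite("pics/side5c.png",cv2.resize(im[180:370,190:440],None,fx=3,fy=3,interpolation=cv2.INTER_CUBIC))
E
```

```text
10.225 0.05711364674862464 F [-2.8  2.1  5.6] dR [0.09 0.01 0.02]
cover (array([-42.4, -36.6,  87.5]), 'z-85 rear', array([1.3, 2. ]), 'front', array([2.9, 3.6]), 'x front', np.float64(-32.9))
ledge (array([-42.4,  39.5,  84.7]), 'z-85 rear', array([-1.5, -0.8]), 'front', array([0.2, 0.9]), 'x front', np.float64(-32.9))
shift [ 0.0024 -0.0005 -0.0003]
```

View pics/side5c.png

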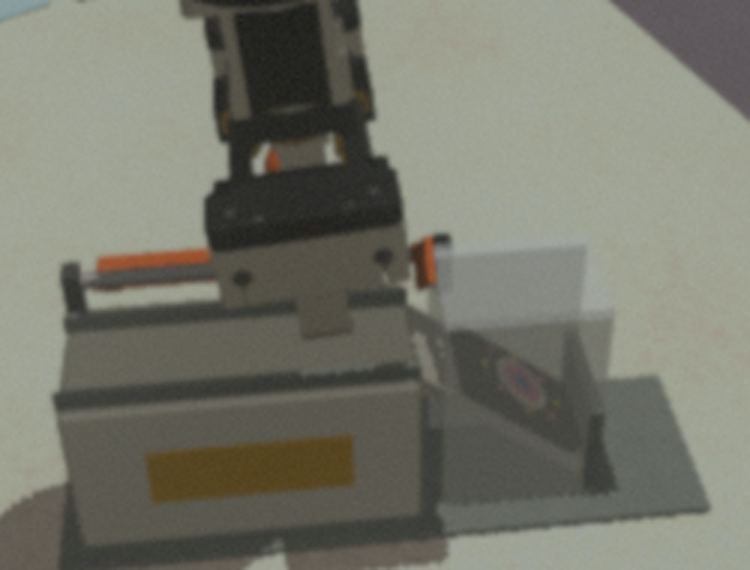

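The cover lies face up against the end stop at (520,385), well clear of the flap. I'm retracting upward now.

Call:
{"method": "servo_tool", "body": {
  "delta_pos": [
    [-0.01, 0, -0.001],
    [-0.01, 0, -0.001],
    [0, 0, -0.006],
    [0, 0, -0.006],
    [0, 0, -0.006],
    [0, 0, -0.008],
    [0, 0, -0.01],
    [0, 0, -0.02],
    [0, 0, -0.03],
    [0, 0, -0.03],
    [0, 0, -0.03],
    [0, 0, 0]
  ],
  "turn": [
    [0, 0, 0],
    [0, 0, 0],
    [0, 0, 0],
    [0, 0, 0],
    [0, 0, 0],
    [0, 0, 0],
    [0, 0, 0],
    [0, 0, 0],
    [0, 0, 0],
    [0, 0, 0],
    [0, 0, 0],
    [0, 0, 0]
  ],
  "hand": [0.239, 0.239, 0.239, 0.239, 0.239, 0.239, 0.239, 0.239, 0.239, 0.239, 0.239, 0.239]
}}

```text
time_s: 11.78
position: [0.5609, 0.0085, 0.2533]
ee_rot: [3.066, -0.404, 0.133]
ft_force: [0.9, 0.5, -1.0]
grip_width: 0.0569
grip_force: 0.0
```

Call:
{"method": "servo_tool", "body": {
  "delta_pos": [
    [0, 0, 0],
    [0, 0, 0],
    [0, 0, 0],
    [0, 0, 0]
  ],
  "turn": [
    [0, 0, 0],
    [0, 0, 0],
    [0, 0, 0],
    [0, 0, 0]
  ],
  "hand": [0.239, 0.239, 0.239, 0.239]
}}

```text
time_s: 12.28
position: [0.56, 0.0082, 0.2503]
ee_rot: [3.065, -0.404, 0.127]
ft_force: [-0.1, -0.3, 1.1]
grip_width: 0.0572
grip_force: 0.0
```

```bash
python3 st.py;python3 - <<'E'
from h import *
im=imaging.get_image("side")[:,:,::-1];cv2.imwrite("pics/side6.png",im)
E
```

```text
12.275 0.057189355134410064 F [-0.1 -0.3  1.1] dR [ 0.08 -0.    0.01]
cover (array([-75. , -31.3, 232.7]), 'z-85 rear', array([146.6, 147.3]), 'front', array([148.2, 148.9]), 'x front', np.float64(-65.5))
ledge (array([-75. ,  44.9, 230. ]), 'z-85 rear', array([143.8, 144.5]), 'front', array([145.5, 146.1]), 'x front', np.float64(-65.5))
```

View pics/side6.png

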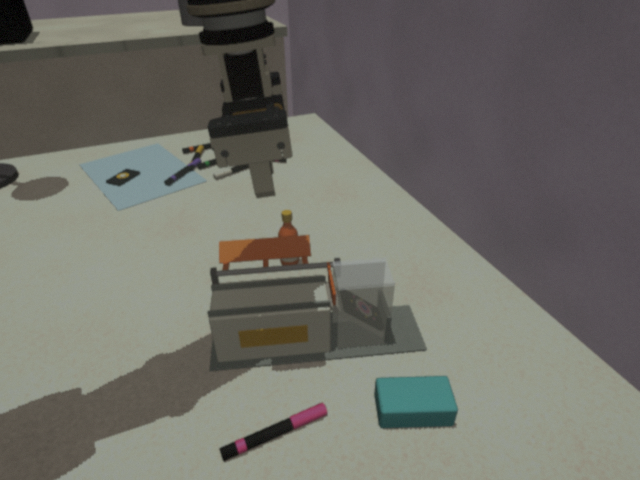

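The flap is shut at (332,283), the ledge is back up, and the cover lies face up in the chute at (363,308). The bottle, marker and box haven't moved.

```bash
python3 -c "
from station import order
print(order.finish_job())"
```

```text
the job is handed in; nothing more can be done
None
```

The job is handed in: the cover lies face up in the chute, the flap has sprung shut, the glue bottle, marker and box were not moved, and the last motion ended at about 12.3 s of the 48 s allowed.

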